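# Index the vial turntable three clicks and hold it under the needle

### The arm

A 6-joint arm with a two-finger parallel gripper is mounted at the origin on the work surface. World frame = base frame: x ahead of the robot, y to its left, z up, the work surface at z = 0. Lengths are in m, angles in rad, forces in N, time in s.
With the tool pointing down it reaches from about 0.325 to 0.9 m from the base axis. Payload 6.1 kg.
Tool frame: the origin (TCP) lies between the finger pads, 19 mm behind the fingertips; this is the grasp point; z points along the fingers, y is the line along which they close (so a half turn about z gives the same grasp; the last joint's range is limited). The gripper opens to 85 mm and grips with 20 to 120 N. Pads are 22 mm wide; open, the fingers measure 114 mm over their backs; the gripper's body (76 mm by 85 mm) begins 54 mm behind the grasp point. The pads swing forward as they close: fully open they stand 13 mm farther back than shut.
Start: joints at [-1.308, 0.22, 1.526, -0, 1.395, -0.126], TCP at [0.237, -0.578, 0.25] pointing down, gripper open.
Joint ranges: [-2.98, 2.98], [-0.91, 2.08], [0.09, 2.57], [-1.24, 4.39], [0.2, 2.65], [-2.68, 2.68]. Speed limits (rad/s): [2.57, 2.57, 3.01, 3.14, 3.14, 3.14].

### API

Orientations are given as a rotation vector (axis times angle).
In Python, from station import manip, get_image, camera_params gives the robot as it stands. The module is installed in compiled form; this text tells all that it offers.
- The arm moves only by the shell command python3 -m pendant 'ROWS' [FORCE]. ROWS is JSON, a list of rows, each a list of 7 numbers: the turn, a rotation vector about the world's x, y, z in rad, then the shift along the world's x, y, z in mm, then the finger opening in mm, from 0 to 85.4. In form: [[ax, ay, az, x, y, z, gripper], ...]. A call has 1 to 12 rows; each row is the pose to reach, as a shift and turn from the pose commanded when the call began; what a row does not reach only later rows make up. A row lasts 1/12 s, in which the tool goes at most 41.7 mm and 7.16 degrees, less where a joint would pass 70% of its speed; a pose out of reach is approached as far as the arm can. A call with a gripper value outside its range is refused whole. The fingers move at their own pace and stop on an object; FORCE is the grip in N (left out, the last holds). Time passes only in rows, so rows that repeat a pose let the fingers close. It gives the time, the measured TCP pose, the force, the opening and the grip force at its end, in the units of the state.
- manip.state(): the state, without advancing time (a new reading comes with each control period).
- get_image(name): name is "scene" or "top" or "wrist"; returns (picture, depth): 420x560x3 uint8, red, green, blue; 420x560 float32, m along the optical axis (not along the pixel's ray), 0 where there is no reading.
- camera_params(name): a dict with "intrinsics" (3x3 intrinsics, pixels), "distortion" ([k1, k2, p1, p2, k3] as OpenCV has them; the pictures are not rectified), "R" (3x3) and "t" (3): a world point X has camera coordinates R X + t; the wrist camera has in their place "hand_eye" (4x4, takes a point from camera to tool coordinates, whose origin is the TCP and whose axes are the flange's). Camera axes: x right, y down, z forward; pixel columns grow to the right and rows downward; lengths in m; the calibration is good to about 2 mm. A picture is of the moment at which its call begins: read the wrist's pose just before it. camera_params takes no time and is no camera call.
- manip.hand_in(): hands the job in; it is judged then, once.
The state is a dict: "time_s": time; "qpos": joint angles; "joint_vel": joint speeds; "effort": joint torques, N m; "ee_pos": TCP position; "eef_rot": TCP orientation; "ft_force": force on the tool from outside, world axes, zero at the start; "torque": the same for the moment, N m; "grip_width": opening from 0.0 (shut) to 1.0 (fully open); "gripper_force": force on a finger pad.
Only numpy, scipy, OpenCV 4.12 (cv2) and the standard library are available. Lean on these libraries where they do the work, as an engineer would, in place of code of your own. Each camera call takes 0.05 s, during which the arm holds its last target. There are 200 camera calls.

### The job

Bring the third vial along on the hand-indexed vial turntable under the filling needle. First slide the grey transport lock outward, away from the turntable, right up to its end stop. Then grip the black knob on top and turn it clockwise (seen from above), counting the clicks, to the third click stop, and do not turn past it; a spring drives the turntable back if it is let go, so finish while still gripping the knob firmly and holding it steady in the third stop. Leave the tube rack, the bottle and the carton where they are.

Things in the scene. Friction and masses are not known exactly. Their poses are not given: they have to be found in the camera images.
- turntable_base: White instrument base, fixed, 190 (x) by 280 (y) by 45 mm high: spans x -95..95, y -95..185 mm. Origin on the bench on the turntable's vertical axis. On it a white disc, radius 70 mm, with a ring (radius 56) of white-capped vials, tops 83 mm above the bench; knob on the axis; lock on the +y shoulder; thin needle stand 87 mm from the axis at -x, top 97 mm above the bench.
- turntable (a joint): Turntable and knob angle, rad: starts 0, grows clockwise from above, limit 2.09. Click stops every 24 deg: 0, 0.419, 0.838, 1.257 (third), 1.676. Between stops resistance rises, falls past half way, draws into the next: ripple about +-0.06 N m (varies by 30 %), plus a return spring of 0.036 N m + 0.04 per rad. Let go, it runs back towards 0. Blocked by a tongue until the lock is some 10 mm out.
- knob: Black bar knob turning with the turntable. Bar 52 mm long (its x), 14 mm wide (its y), 6 to 40 mm above its origin, on a disc 52 mm across, 6 mm thick; white line on top at the -x end. Origin on the axis under the disc, 107 mm above the bench. At angle 0 its axes are parallel to the base's. Free all round from 100 mm above the bench up. Grip across the 14 mm from above, 25 N or more.
- knob_grip (a point): Point on the knob's axis, inside the bar, 26 mm above the knob's origin (133 mm above the bench): good TCP place for gripping the bar.
- lock (a joint): Travel of the transport lock, m: 0 fully in, 0.050 at its outer end stop (starts at 0 to 0.005). It slides along the base's +y, away from the turntable; friction about 2 N; stays where it is left.
- lock_grip (a point): Point in the lock's grip, 85 mm above the bench. Grip: grey upright block 28 mm (base x) by 18 mm (base y), top 94 mm above the bench, between two low rails (tops 54 mm). Its centre is at base x = 0, y = 112 mm + travel. End stop: low plate beyond it (top 61 mm). Grip across the 28 mm (fingers closing along base x) or push it outward.
- rack: Bystander: loose white tube rack 100 x 130 x 30 mm with some capped tubes standing to 100 mm, to the -y side of the base. Origin under its centre.
- bottle: Bystander: loose bottle 60 mm across, 130 mm high, beyond the base. Origin under its centre.
- carton: Bystander: loose upright carton 90 x 140 x 110 mm high, on the +y side. Origin under its centre.

How it is judged:
By the outcome, as a careful person would: the job done as asked, in the order asked, and still so for the second after the job is handed in, while the arm keeps its last pose, push and grip.
It also fails if it takes over 64 s, if anything falls off the work surface, if the arm or the gripper's body presses on something with over 40 N, if the wrist force passes 120 N, or if a joint passes its speed limit or range.

## Working session

There is one attempt and no reset: what is moved stays moved. The work goes in short steps, Python scripts to look and compute and a shell command to move; the robot and the scene stay as the last step left them, time stands still between calls to the robot, and variables do not carry over. Pictures are saved under pics/ and viewed, at most 10 in all, crops included, and the job is handed in when it is done.

```bash
mkdir -p pics; cat > h.py <<'E'
import numpy as np, cv2
from station import manip, get_image, camera_params
def cloud(name,d,P=None):
    p=camera_params(name);K=np.array(p["intrinsics"]);D=np.array(p["distortion"])
    v,u=np.mgrid[0:420,0:560]
    n=cv2.undistortPoints(np.stack([u,v],-1).reshape(-1,1,2).astype(np.float64),K,D).reshape(420,560,2)
    c=np.dstack([n*d[...,None],d])
    return (c-np.array(p["t"]))@np.array(p["R"])   # R^T(c-t)
E
python3 - <<'E'
from h import *
s=manip.state();print({k:np.round(v,3) for k,v in s.items()})
for n in("top","scene"):
    im,d=get_image(n);np.savez(f"pics/{n}0.npz",im=im,w=cloud(n,d),d=d)
    cv2.imwrite(f"pics/{n}0.png",im[...,::-1])
E
```

```text
{'time_s': np.float64(0.0), 'qpos': array([-1.308,  0.221,  1.528, -0.   ,  1.395, -0.126]), 'joint_vel': array([-0.002,  0.001, -0.   , -0.001,  0.001,  0.001]), 'effort': array([-2.000e-03, -4.969e+01, -3.894e+01, -0.000e+00,  1.100e-02,
       -0.000e+00]), 'ee_pos': array([ 0.237, -0.578,  0.249]), 'eef_rot': array([-3.08 , -0.607,  0.   ]), 'ft_force': array([-0.391,  0.76 ,  0.012]), 'torque': array([ 0.03 , -0.056, -0.002]), 'gripper_force': np.float64(0.0), 'grip_width': np.float64(1.001)}
```

View pics/top0.png

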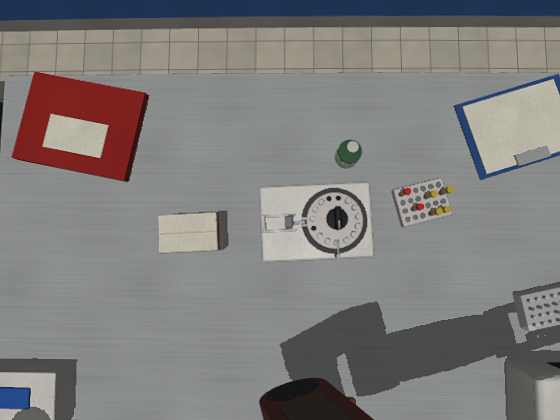

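View pics/scene0.png

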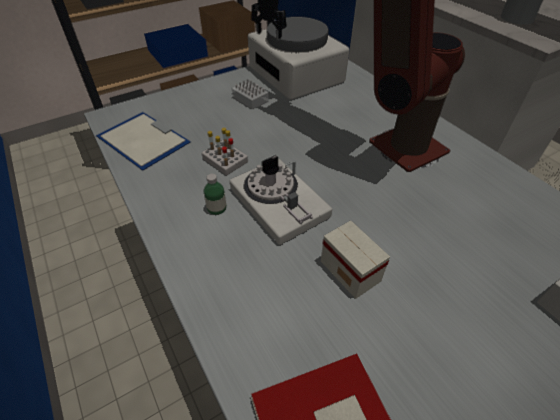

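Top picture: base spans about (262–373, 184–261), knob at (337,218), lock at (287,222), needle (337,250), carton (190,232), rack (422,202), bottle (348,153). Now I'll measure them.

```bash
python3 - <<'E'
from h import *
z=np.load("pics/top0.npz");w=z["w"];im=z["im"]
def at(r,lo,hi):
    u0,u1,v0,v1=r;p=w[v0:v1,u0:u1].reshape(-1,3);return p[(p[:,2]>lo)&(p[:,2]<hi)]
def rect(n,p):
    r=cv2.minAreaRect((p[:,:2]*1000).astype(np.float32));print(n,len(p),r,"z",np.round(np.median(p[:,2]),4),"box",np.round(cv2.boxPoints(r)).tolist())
rect("base",at((250,385,175,270),.035,.2))
rect("knobtop",at((310,365,190,245),.135,.16))
rect("knobdisc+",at((310,365,190,245),.105,.16))
rect("lock",at((262,305,200,245),.08,.11))
rect("carton",at((150,232,200,262),.09,.13))
rect("rack",at((385,460,170,235),.02,.12))
rect("bottle",at((330,368,132,172),.06,.14))
cv2.imwrite("pics/crop.png",cv2.resize(im[175:270,250:385,::-1],None,fx=5.5,fy=5.5,interpolation=cv2.INTER_CUBIC))
z=np.load("pics/scene0.npz");w=z["w"]
rect("Sbase",at((220,340,140,245),.035,.2))
rect("Sknob",at((255,290,150,185),.135,.16))
E
```

```text
base 8257 ((543.3194580078125, -5.31634521484375), (190.2710418701172, 277.9253845214844), 2.566667079925537) z 0.0479 box [[442.0, 129.0], [455.0, -148.0], [645.0, -140.0], [632.0, 138.0]]
knobtop 151 ((545.1810913085938, -51.138153076171875), (50.82761001586914, 14.433040618896484), 2.590794801712036) z 0.1473 box [[519.0, -45.0], [520.0, -59.0], [571.0, -57.0], [570.0, -43.0]]
knobdisc+ 378 ((545.0148315429688, -50.64594268798828), (50.488887786865234, 49.82170486450195), 70.29602813720703) z 0.1167 box [[513.0, -66.0], [560.0, -83.0], [577.0, -35.0], [530.0, -18.0]]
lock 89 ((540.4683837890625, 63.71596908569336), (27.016735076904297, 16.901126861572266), 0.12468171864748001) z 0.0948 box [[527.0, 72.0], [527.0, 55.0], [554.0, 55.0], [554.0, 72.0]]
carton 2267 ((513.4900512695312, 303.5050048828125), (90.52015686035156, 141.36412048339844), 2.9947476387023926) z 0.1112 box [[465.0, 372.0], [472.0, 231.0], [562.0, 235.0], [555.0, 376.0]]
rack 2070 ((593.4655151367188, -277.58734130859375), (100.1521987915039, 132.40733337402344), 14.160844802856445) z 0.0318 box [[529.0, -226.0], [561.0, -354.0], [658.0, -330.0], [626.0, -201.0]]
bottle 479 ((713.9278564453125, -85.8869400024414), (58.76007843017578, 55.79979705810547), 18.058818817138672) z 0.0951 box [[677.0, -68.0], [695.0, -122.0], [751.0, -103.0], [733.0, -50.0]]
Sbase 4931 ((555.794189453125, -19.989349365234375), (265.7542419433594, 563.5620727539062), 22.774158477783203) z 0.0475 box [[324.0, 188.0], [542.0, -331.0], [787.0, -228.0], [569.0, 291.0]]
Sknob 99 ((549.0846557617188, -46.69647216796875), (15.965985298156738, 51.320289611816406), 89.39277648925781) z 0.1447 box [[523.0, -54.0], [575.0, -55.0], [575.0, -39.0], [524.0, -38.0]]
```

View pics/crop.png

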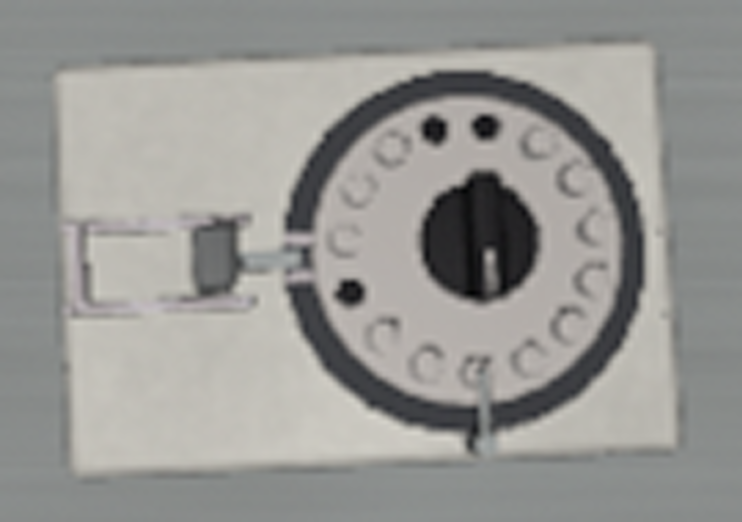

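The crop shows the lock block at crop (214,258), nearly fully in, and the knob's white line pointing to −x, so the knob is at angle 0. All sizes match the given ones. Base yaw is +0.045 rad, the axis is at (545,−51) and the lock at (540,63.7), so it has travelled about 2 mm. I'll move above the lock first, turning the tool by +1.227 rad.

```bash
python3 -m pendant '[[0,0,0.05,13,27,0,85],[0,0,0.1,25,54,0,80],[0,0,0.15,38,80,0,75],[0,0,0.2,50,107,0,70],[0,0,0.26,63,134,0,65],[0,0,0.31,76,161,0,60],[0,0,0.36,88,187,0,60],[0,0,0.41,101,214,0,60],[0,0,0.46,114,241,0,60],[0,0,0.51,126,268,0,60],[0,0,0.56,139,294,0,60],[0,0,0.61,151,321,0,60]]' 30
python3 -m pendant '[[0,0,0.05,13,27,0,60],[0,0,0.1,25,54,0,60],[0,0,0.15,38,80,0,60],[0,0,0.2,50,107,0,60],[0,0,0.26,63,134,0,60],[0,0,0.31,76,161,0,60],[0,0,0.36,88,187,0,60],[0,0,0.41,101,214,0,60],[0,0,0.46,114,241,0,60],[0,0,0.53,126,268,0,60],[0,0,0.617,139,300,0,60],[0,0,0.617,152,321,0,60]]'
cat > st.py <<'E'
from h import *
from scipy.spatial.transform import Rotation as R
s=manip.state();r=R.from_rotvec(s["eef_rot"]).as_matrix()
y=r[:,1];print("t",round(float(s["time_s"]),2),"pos",np.round(np.array(s["ee_pos"])*1000,1),"yaw_y",np.round(np.arctan2(y[1],y[0]),4),"z",np.round(r[:,2],3),"F",np.round(s["ft_force"],1),"M",np.round(s["torque"],3),"w",np.round(s["grip_width"]*85.4,1),"gf",np.round(s["gripper_force"],1),"q",np.round(s["qpos"],2))
E
python3 st.py
```

```text
time_s: 1.1
ee_pos: [0.3882, -0.2559, 0.2497]
eef_rot: [-2.756, -1.507, 0.0]
ft_force: [1.1, -0.6, 0.5]
grip_width: 0.708
gripper_force: 0.0
time_s: 2.1
ee_pos: [0.5399, 0.0663, 0.2496]
eef_rot: [-2.164, -2.276, -0.0]
ft_force: [0.3, 0.1, 0.4]
grip_width: 0.702
gripper_force: 0.0
t 2.1 pos [539.9  66.3 249.6] yaw_y 0.0506 z [-0.001  0.001 -1.   ] F [0.3 0.1 0.4] M [-0.033 -0.017  0.02 ] w 60.0 gf 0.0 q [-0.02  0.03  1.74  0.    1.38 -0.07]
```

```bash
python3 -m pendant '[[0,0,0,0,-2,-15,60],[0,0,0,0,-2,-30,60],[0,0,0,0,-2,-45,60],[0,0,0,0,-2,-60,60],[0,0,0,0,-2,-75,60],[0,0,0,0,-2,-90,60],[0,0,0,0,-2,-105,60],[0,0,0,0,-2,-120,60],[0,0,0,0,-2,-135,60],[0,0,0,0,-2,-150,60],[0,0,0,0,-2,-160,60],[0,0,0,0,-2,-164,60]]'
python3 -m pendant '[[0,0,0,0,0,0,25],[0,0,0,0,0,0,20],[0,0,0,0,0,0,15],[0,0,0,0,0,0,15],[0,0,0,0,0,0,15],[0,0,0,0,0,0,15],[0,0,0,0,0,0,15],[0,0,0,0,0,0,15],[0,0,0,0,0,0,15],[0,0,0,0,0,0,15]]' 30; python3 st.py
```

```text
time_s: 3.1
ee_pos: [0.5384, 0.0617, 0.0838]
eef_rot: [-2.169, -2.269, 0.004]
ft_force: [-0.5, 0.4, -0.6]
grip_width: 0.702
gripper_force: 0.0
time_s: 3.93
ee_pos: [0.5411, 0.0616, 0.0871]
eef_rot: [2.17, 2.269, 0.003]
ft_force: [4.8, 0.3, 6.0]
grip_width: 0.322
gripper_force: 34.9
t 3.93 pos [541.1  61.6  87.1] yaw_y 0.0449 z [ 0.003 -0.    -1.   ] F [4.8 0.3 6. ] M [ 0.176 -0.601 -0.05 ] w 27.5 gf 34.9 q [-0.03  0.21  1.87  0.    1.06 -0.08]
```

The lock is gripped at 27.5 mm. I'll pull it outward along base +y (−0.045, 0.999).

```bash
python3 -m pendant '[[0,0,0,0,4,0,15],[0,0,0,0,8,0,15],[0,0,0,-1,12,0,15],[0,0,0,-1,16,0,15],[0,0,0,-1,20,0,15],[0,0,0,-1,24,0,15],[0,0,0,-1,28,0,15],[0,0,0,-1,32,0,15],[0,0,0,-2,36,0,15],[0,0,0,-2,40,0,15],[0,0,0,-2,43,0,15],[0,0,0,-2,45,0,15]]'; python3 st.py
python3 -m pendant '[[0,0,0,0,1,0,15],[0,0,0,0,2,0,15],[0,0,0,0,3,0,15],[0,0,0,0,4,0,15],[0,0,0,0,5,0,15],[0,0,0,0,6,0,15],[0,0,0,0,6,0,15]]';python3 st.py
```

```text
time_s: 4.93
ee_pos: [0.5391, 0.1063, 0.0871]
eef_rot: [2.169, 2.269, 0.002]
ft_force: [4.2, -2.6, 5.7]
grip_width: 0.321
gripper_force: 35.1
t 4.93 pos [539.1 106.3  87.1] yaw_y 0.0452 z [ 0.002 -0.001 -1.   ] F [ 4.2 -2.6  5.7] M [-0.273 -0.429 -0.05 ] w 27.4 gf 35.1 q [ 0.05  0.22  1.86 -0.    1.06  0.01]
time_s: 5.52
ee_pos: [0.539, 0.1096, 0.0871]
eef_rot: [2.167, 2.268, -0.004]
ft_force: [3.3, -13.2, 7.6]
grip_width: 0.32
gripper_force: 35.3
t 5.52 pos [539.  109.6  87.1] yaw_y 0.0455 z [ 0.002 -0.006 -1.   ] F [  3.3 -13.2   7.6] M [-2.074 -0.344  0.016] w 27.3 gf 35.3 q [ 0.06  0.22  1.85 -0.01  1.07  0.02]
```

The lock stopped hard after 48 mm from 2 mm, with 13 N resistance, so it is at its end stop. I'll release and rise.

```bash
python3 -m pendant '[[0,0,0,0,0,0,40],[0,0,0,0,0,0,60],[0,0,0,0,0,0,60],[0,0,0,0,0,0,60],[0,0,0,0,0,0,60],[0,0,0,0,0,10,60],[0,0,0,0,0,25,60],[0,0,0,0,0,45,60],[0,0,0,0,0,70,60],[0,0,0,0,0,95,60],[0,0,0,0,0,120,60],[0,0,0,0,0,140,60]]'
python3 -m pendant '[[0,0,0.12,0,-15,0,60],[0,0,0.24,0,-30,0,60],[0,0,0.36,1,-45,0,60],[0,0,0.48,1,-60,0,60],[0,0,0.6,2,-75,0,60],[0,0,0.72,2,-90,0,60],[0,0,0.84,3,-105,0,60],[0,0,0.96,3,-120,0,60],[0,0,1.08,4,-135,0,60],[0,0,1.2,4,-145,0,60],[0,0,1.32,5,-155,0,60],[0,0,1.44,6,-160,0,60]]'
python3 -m pendant '[[0,0,0.11,0,0,0,60],[0,0,0.13,0,0,0,60],[0,0,0.13,0,0,0,60],[0,0,0.13,0,0,0,60]]';python3 st.py
python3 - <<'E'
from h import *
im,d=get_image("top");w=cloud("top",d)
p=w[200:245,262:305].reshape(-1,3);p=p[(p[:,2]>.08)&(p[:,2]<.11)]
print(len(p),p.mean(0) if len(p) else 0)
s=manip.state();im,d=get_image("wrist");cv2.imwrite("pics/wr.png",im[...,::-1])
from scipy.spatial.transform import Rotation as R
q=camera_params("wrist");K=np.array(q["intrinsics"]);H=np.array(q["hand_eye"])
v,u=np.mgrid[0:420,0:560]
n=cv2.undistortPoints(np.stack([u,v],-1).reshape(-1,1,2).astype(float),K,np.array(q["distortion"])).reshape(420,560,2)
c=np.dstack([n*d[...,None],d])@H[:3,:3].T+H[:3,3]
w=c@R.from_rotvec(s["eef_rot"]).as_matrix().T+s["ee_pos"]
np.savez("pics/wr.npz",w=w)
for lo,hi,n in((.14,.155,"bar"),(.085,.105,"lock94")):
    p=w[(d>0)&(w[...,2]>lo)&(w[...,2]<hi)&(abs(w[...,0]-.545)<.05)&(abs(w[...,1]+.05)<.2)]
    if n=="lock94":p=p[p[:,1]>.04]
    if len(p)>5: print(n,len(p),cv2.minAreaRect((p[:,:2]*1000).astype(np.float32)),np.median(p[:,2]))
E
```

```text
time_s: 6.52
ee_pos: [0.5383, 0.1129, 0.229]
eef_rot: [2.17, 2.27, 0.003]
ft_force: [0.4, -0.8, -1.0]
grip_width: 0.702
gripper_force: 0.0
time_s: 7.52
ee_pos: [0.5439, -0.0483, 0.2268]
eef_rot: [0.126, 3.139, -0.001]
ft_force: [-0.1, -0.6, -0.4]
grip_width: 0.704
gripper_force: 0.0
time_s: 7.85
ee_pos: [0.5439, -0.0471, 0.2263]
eef_rot: [-0.065, 3.141, 0.0]
ft_force: [-0.2, -0.7, -0.5]
grip_width: 0.698
gripper_force: 0.0
t 7.85 pos [543.9 -47.1 226.3] yaw_y 1.6123 z [ 0.  0. -1.] F [-0.2 -0.7 -0.5] M [-0.006  0.021  0.016] w 59.6 gf 0.0 q [-0.23  0.05  1.76  0.    1.33 -1.84]
87 [0.53761189 0.11030541 0.09446753]
bar 1283 ((546.4550170898438, -49.892608642578125), (51.19118881225586, 13.345511436462402), 2.587888479232788) 0.14647473549057502
lock94 702 ((539.4911499023438, 111.98567199707031), (27.104158401489258, 18.954647064208984), 2.950754404067993) 0.09321679994630848
```

View pics/wr.png

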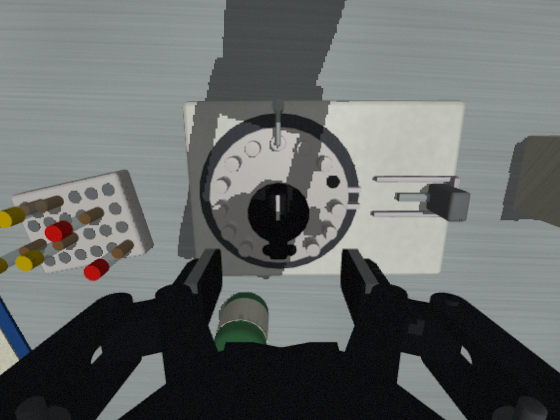

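The wrist picture shows the knob at about (278,210), the lock block fully out at (448,202), and nothing in the way. The lock measures at base y≈162, so it is 50 mm out. The axis is at about (545.8,−50.4). I'll descend to z≈135, align and grip.

```bash
python3 -m pendant '[[0,0,0,1,-2,-10,60],[0,0,0.003,2,-3,-20,60],[0,0,0.003,2,-3,-30,60],[0,0,0.003,2,-3,-40,60],[0,0,0.003,2,-3,-50,60],[0,0,0.003,2,-3,-60,60],[0,0,0.003,2,-3,-70,60],[0,0,0.003,2,-3,-80,60],[0,0,0.003,2,-3,-86,60],[0,0,0.003,2,-3,-90,60],[0,0,0.003,2,-3,-90,60],[0,0,0.003,2,-3,-90,60]]';python3 st.py
python3 -m pendant '[[0,0,0,0,0,0,45],[0,0,0,0,0,0,30],[0,0,0,0,0,0,20],[0,0,0,0,0,0,10],[0,0,0,0,0,0,5],[0,0,0,0,0,0,5],[0,0,0,0,0,0,5],[0,0,0,0,0,0,5],[0,0,0,0,0,0,5],[0,0,0,0,0,0,5],[0,0,0,0,0,0,5],[0,0,0,0,0,0,5]]' 70; python3 st.py
```

```text
time_s: 8.95
ee_pos: [0.546, -0.0504, 0.136]
eef_rot: [-0.074, 3.141, -0.0]
ft_force: [0.1, 0.1, 0.3]
grip_width: 0.702
gripper_force: 0.0
t 8.95 pos [546.  -50.4 136. ] yaw_y 1.618 z [ 0. -0. -1.] F [0.1 0.1 0.3] M [0.042 0.019 0.003] w 59.9 gf 0.0 q [-0.24  0.15  1.83 -0.    1.16 -1.85]
time_s: 9.95
ee_pos: [0.5462, -0.0494, 0.1368]
eef_rot: [-0.074, 3.14, 0.002]
ft_force: [-0.7, 4.6, 4.3]
grip_width: 0.15
gripper_force: 69.3
t 9.95 pos [546.2 -49.4 136.8] yaw_y 1.6182 z [ 0.001  0.001 -1.   ] F [-0.7  4.6  4.3] M [0.652 0.215 0.019] w 12.8 gf 69.3 q [-0.23  0.15  1.83  0.    1.16 -1.85]
```

```bash
python3 -m pendant '[[0,0,-0.03,0,0,0,5],[0,0,-0.06,0,0,0,5],[0,0,-0.1,0,0,0,5],[0,0,-0.14,0,0,0,5],[0,0,-0.18,0,0,0,5],[0,0,-0.21,0,0,0,5]]';python3 st.py
python3 -m pendant '[[0,0,-0.03,0,0,0,5],[0,0,-0.06,0,0,0,5],[0,0,-0.1,0,0,0,5],[0,0,-0.14,0,0,0,5],[0,0,-0.18,0,0,0,5],[0,0,-0.21,0,0,0,5],[0,0,-0.21,0,0,0,5]]';python3 st.py
```

```text
time_s: 10.45
ee_pos: [0.5462, -0.0493, 0.1367]
eef_rot: [0.258, 3.13, 0.002]
ft_force: [-2.4, 5.5, 4.3]
grip_width: 0.151
gripper_force: 69.2
t 10.45 pos [546.2 -49.3 136.7] yaw_y 1.4066 z [ 0.001  0.001 -1.   ] F [-2.4  5.5  4.3] M [0.647 0.201 0.056] w 12.9 gf 69.2 q [-0.23  0.15  1.83  0.    1.16 -1.64]
time_s: 11.03
ee_pos: [0.5462, -0.0493, 0.1367]
eef_rot: [0.584, 3.086, 0.003]
ft_force: [-1.1, 5.7, 5.0]
grip_width: 0.156
gripper_force: 69.2
t 11.03 pos [546.2 -49.3 136.7] yaw_y 1.1969 z [ 0.001  0.002 -1.   ] F [-1.1  5.7  5. ] M [0.73  0.206 0.076] w 13.4 gf 69.2 q [-0.23  0.15  1.83  0.    1.16 -1.43]
```

First stop reached. I'll continue in steps to the second and third.

```bash
for i in 1; do python3 -m pendant '[[0,0,-0.03,0,0,0,5],[0,0,-0.06,0,0,0,5],[0,0,-0.1,0,0,0,5],[0,0,-0.14,0,0,0,5],[0,0,-0.18,0,0,0,5],[0,0,-0.21,0,0,0,5]]' 100;python3 st.py
python3 -m pendant '[[0,0,-0.03,0,0,0,5],[0,0,-0.06,0,0,0,5],[0,0,-0.1,0,0,0,5],[0,0,-0.14,0,0,0,5],[0,0,-0.18,0,0,0,5],[0,0,-0.21,0,0,0,5],[0,0,-0.21,0,0,0,5]]';python3 st.py; done
python3 -m pendant '[[0,0,-0.03,0,0,0,5],[0,0,-0.06,0,0,0,5],[0,0,-0.1,0,0,0,5],[0,0,-0.14,0,0,0,5],[0,0,-0.18,0,0,0,5],[0,0,-0.21,0,0,0,5]]';python3 st.py
python3 -m pendant '[[0,0,-0.03,0,0,0,5],[0,0,-0.06,0,0,0,5],[0,0,-0.1,0,0,0,5],[0,0,-0.13,0,0,0,5],[0,0,-0.16,0,0,0,5],[0,0,-0.18,0,0,0,5],[0,0,-0.2,0,0,0,5],[0,0,-0.2,0,0,0,5]]';python3 st.py
python3 - <<'E'
from h import *
s=manip.state();im,d=get_image("wrist");np.savez("pics/wr2.npz",d=d,im=im);cv2.imwrite("pics/wr2.png",im[...,::-1])
E
```

```text
time_s: 11.53
ee_pos: [0.5462, -0.0492, 0.1368]
eef_rot: [0.905, 3.008, 0.003]
ft_force: [-1.4, 6.8, 4.4]
grip_width: 0.144
gripper_force: 97.8
t 11.53 pos [546.2 -49.2 136.8] yaw_y 0.9866 z [ 0.001  0.002 -1.   ] F [-1.4  6.8  4.4] M [0.745 0.242 0.055] w 12.3 gf 97.8 q [-0.23  0.15  1.83  0.    1.16 -1.22]
time_s: 12.12
ee_pos: [0.5463, -0.0491, 0.1368]
eef_rot: [1.215, 2.897, 0.003]
ft_force: [-1.1, 6.8, 3.9]
grip_width: 0.144
gripper_force: 97.9
t 12.12 pos [546.3 -49.1 136.8] yaw_y 0.7769 z [ 0.001  0.002 -1.   ] F [-1.1  6.8  3.9] M [0.834 0.203 0.091] w 12.3 gf 97.9 q [-0.23  0.15  1.83  0.    1.16 -1.01]
time_s: 12.62
ee_pos: [0.5463, -0.0491, 0.1368]
eef_rot: [1.512, 2.754, 0.003]
ft_force: [-1.0, 6.8, 4.5]
grip_width: 0.145
gripper_force: 97.8
t 12.62 pos [546.3 -49.1 136.8] yaw_y 0.5667 z [ 0.001  0.002 -1.   ] F [-1.   6.8  4.5] M [0.795 0.188 0.133] w 12.4 gf 97.8 q [-0.23  0.15  1.83  0.    1.16 -0.8 ]
time_s: 13.28
ee_pos: [0.5464, -0.049, 0.1368]
eef_rot: [-1.778, -2.59, -0.004]
ft_force: [0.6, 6.0, 4.3]
grip_width: 0.144
gripper_force: 97.8
t 13.28 pos [546.4 -49.  136.8] yaw_y 0.3675 z [ 0.001  0.002 -1.   ] F [0.6 6.  4.3] M [0.815 0.156 0.102] w 12.3 gf 97.8 q [-0.23  0.15  1.83  0.    1.16 -0.6 ]
```

View pics/wr2.png

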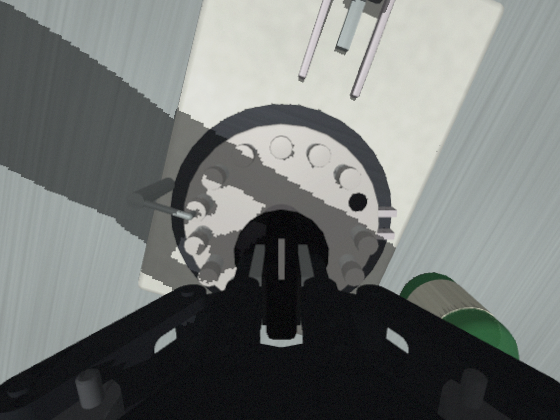

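The wrist view shows the knob held between the pads, white line at (282,258), needle tip at (190,213) at a vial, and the dark position at (358,202). I'll check the disc angle from that dark mark before and after the turn, and from the bar.

```bash
python3 - <<'E'
from h import *
from scipy.spatial.transform import Rotation as R
q=camera_params("wrist");K=np.array(q["intrinsics"]);H=np.array(q["hand_eye"]);D=np.array(q["distortion"])
def W(d,rot,pos):
    v,u=np.mgrid[0:420,0:560]
    n=cv2.undistortPoints(np.stack([u,v],-1).reshape(-1,1,2).astype(float),K,D).reshape(420,560,2)
    return (np.dstack([n*d[...,None],d])@H[:3,:3].T+H[:3,3])@R.from_rotvec(rot).as_matrix().T+pos
s=manip.state();z=np.load("pics/wr2.npz")
w1=np.load("pics/wr.npz")["w"];w2=W(z["d"],s["eef_rot"],s["ee_pos"])
im1=cv2.imread("pics/wr.png");im2=z["im"]
def az(w,im,c):
    u,v=c;g=im[v-11:v+12,u-11:u+12].max(2)<60;p=w[v-11:v+12,u-11:u+12][g]
    m=p.mean(0);e=m[:2]-[.5458,-.0504];a=np.degrees(np.arctan2(e[1],e[0]));print(len(p),m.round(4),"r",np.hypot(*e).round(4),"az",a.round(2));return a
a=az(w1,im1,(332,182));b=az(w2,im2,(358,202));print("turn",a-b)
# caps azimuth modulo 24 deg
for n,w in(("before",w1),("after",w2)):
    e=w[...,:2]-[.5458,-.0504];r=np.hypot(e[...,0],e[...,1])
    m=((w[...,2]>.079)&(w[...,2]<.087)&(r>.046)&(r<.066)).astype(np.uint8)
    k,l,st,_=cv2.connectedComponentsWithStats(m)
    for i in range(1,k):
        if st[i,4]>80:
            c=w[l==i].mean(0)[:2]-[.5458,-.0504];A=np.degrees(np.arctan2(c[1],c[0]));print(n,st[i,4],"r",np.hypot(*c).round(4),"az",A.round(1),"mod",(A%24).round(2))
E
```

```text
118 [0.5274 0.003  0.0593] r 0.0565 az 109.04
241 [ 0.5909 -0.0138  0.0594] r 0.0581 az 39.1
turn 69.94578946635644
before 128 r 0.0538 az -178.2 mod 13.82
before 168 r 0.0544 az -153.4 mod 14.6
before 171 r 0.0549 az 157.5 mod 13.52
before 162 r 0.054 az -129.3 mod 14.7
before 180 r 0.0557 az 133.7 mod 13.66
before 163 r 0.0543 az -105.1 mod 14.94
before 150 r 0.0546 az -80.4 mod 15.58
before 169 r 0.0565 az 86.0 mod 14.05
before 157 r 0.0566 az 62.4 mod 14.44
before 153 r 0.0552 az -56.2 mod 15.79
before 153 r 0.0559 az -32.3 mod 15.69
before 152 r 0.0567 az 38.9 mod 14.87
after 395 r 0.0566 az 109.4 mod 13.43
after 376 r 0.0558 az 132.8 mod 12.84
after 391 r 0.0572 az 86.1 mod 14.08
after 381 r 0.0547 az 156.5 mod 12.49
after 395 r 0.0576 az 63.0 mod 15.0
after 309 r 0.0532 az -180.0 mod 12.0
after 358 r 0.0531 az -154.1 mod 13.9
after 356 r 0.0571 az 16.7 mod 16.7
after 336 r 0.0528 az -128.9 mod 15.05
after 337 r 0.0564 az -6.8 mod 17.18
```

```bash
cat > fit.py <<'E'
import numpy as np
from scipy.optimize import least_squares
B=[(.0538,-178.2),(.0544,-153.4),(.0549,157.5),(.054,-129.3),(.0557,133.7),(.0543,-105.1),(.0546,-80.4),(.0565,86),(.0566,62.4),(.0552,-56.2),(.0559,-32.3),(.0567,38.9)]
A=[(.0566,109.4),(.0558,132.8),(.0572,86.1),(.0547,156.5),(.0576,63),(.0532,-180),(.0531,-154.1),(.0571,16.7),(.0528,-128.9),(.0564,-6.8)]
for L in(B,A):
    r,a=np.array(L).T;a=np.radians(a);P=np.c_[r*np.cos(a),r*np.sin(a)]*1000
    k=np.round((np.degrees(a)-14.5)/24)
    f=lambda x:(P-x[:2]-x[3]*np.c_[np.cos(np.radians(k*24+x[2])),np.sin(np.radians(k*24+x[2]))]).ravel()
    s=least_squares(f,[0,0,14,55]);print(s.x.round(2),"rms",np.sqrt(np.mean(s.fun**2)).round(2))
E
python3 fit.py
```

```text
[ 0.84  0.87 14.68 55.4 ] rms 0.22
[ 1.35  2.09 15.11 55.13] rms 0.28
```

The vial fit gives 71.6° turned, and the tool yaw agrees at 71.7°, so the knob hasn't slipped. I'll trim the last 0.4°, settle, and hand in.

```bash
python3 -m pendant '[[0,0,-0.003,0,0,0,5],[0,0,-0.007,0,0,0,5],[0,0,-0.007,0,0,0,5],[0,0,-0.007,0,0,0,5],[0,0,-0.007,0,0,0,5],[0,0,-0.007,0,0,0,5],[0,0,-0.007,0,0,0,5],[0,0,-0.007,0,0,0,5]]';python3 st.py; python3 -c "
from station import manip
print(manip.hand_in())"
```

```text
time_s: 14.0
ee_pos: [0.5464, -0.049, 0.1368]
eef_rot: [-1.786, -2.585, -0.003]
ft_force: [-0.5, 7.4, 4.7]
grip_width: 0.148
gripper_force: 97.8
t 14.0 pos [546.4 -49.  136.8] yaw_y 0.3616 z [ 0.001  0.002 -1.   ] F [-0.5  7.4  4.7] M [0.822 0.14  0.075] w 12.6 gf 97.8 q [-0.23  0.15  1.83  0.    1.16 -0.6 ]
the job is handed in; nothing more can be done
None
```

The job is handed in at 14.0 s: the lock is out at its end stop, and the knob is turned clockwise 72° to the third click stop and still held there with a 98 N grip; I steered clear of the rack, bottle and carton but didn't re-measure them.

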